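# Loosen the canvas hold-down with the ratchet

## Task

Loosen the bolt of the canvas hold-down with the ratchet that sits on it. First flip the ratchet's small direction lever fully over to its loosening side without straining it, then swing the handle counter-clockwise (seen from above) until you feel the bolt come up against its open stop, and do not wrench past it. Leave the ratchet on the bolt with the lever on that side, and leave the cups, can and bottle around it alone.

Things in the scene. Friction and masses are not known exactly. Their poses are not given: they have to be found in the camera images.
- clamp_board: fixed plywood board, 300 x 240 x 12 mm, flat on the table; a canvas (255 x 307 mm, top 30 mm above the table, from 35 mm beyond the bolt) is clamped on it under a steel strap, top 45 mm. Origin: on the table under the vertical bolt axis. x points from the bolt to the canvas, away from the robot within 0.25 rad; y left, z up.
- ratchet: steel ratchet wrench on the bolt; it turns about the bolt's vertical axis only and cannot come off. Origin: on that axis at table height; x along the handle, z up. Neck 70 mm wide to x = 79 mm, top 66 mm above the table; bar 18 mm wide; black rubber grip 26 mm wide, x = 125 to 205 mm, 48 to 68 mm up. The handle starts roughly towards the robot, with 1.8 rad of counter-clockwise swing free.
- head (a point): centre of the ratchet's round head (84 mm across, 49 to 66 mm above the table), on the bolt's axis, 66 mm up. With the lever on loosening, up to 0.55 rad of counter-clockwise swing passes before a tooth catches and the bolt turns too. It takes 0.9 N m to keep the ratchet alone moving, 1.2 N m with the bolt. A push of more than 18 N on the ratchet breaks the job.
- grip (a point): middle of the rubber grip, 165 mm from the bolt's axis, 58 mm above the table. Pushing square to the handle here, 5 to 6 N moves the ratchet alone and about 7 N drives the bolt (a few N less while standing still). At the bolt's open stop the force climbs past 11 N within about 10 mm; that is the sign to stop.
- lever: the direction lever: a small dark steel paddle upright on the neck, 46 x 8 x 16 mm, 69 to 85 mm above the table, pointing along the handle. Origin: its vertical pivot, 47 mm from the bolt's axis, at table height. It swings 0.36 rad to either side and stays where it is left. It starts leaning clockwise (-y of the ratchet: only tightens); fully over to +y it loosens.
- lever_tip (a point): outer end of the direction lever, 50 mm from its pivot, 77 mm above the table. In the ratchet's frame its y is about -16.5 mm at the start and +17.6 mm fully over on the loosening stop. 2 to 4 N near this end moves it (more nearer the pivot); at its end stop the paddle yields only about 1 mm per 2 to 3 N. A push of more than 9 N on it breaks the job.
- bolt_mark (a point): outer part of a short raised steel rib on top of the bolt, inside the ring of the ratchet's head, 18 mm from the bolt's axis, 67 mm above the table; turns with the bolt. At the open stop it points along -x of the board (y = 0 in the board's frame); at the start it is 0.65 to 1.0 rad clockwise of that, on the board's +y side.
- can: drink can standing left of the work, 53 mm wide, 134 mm high, origin under its centre; leave it alone
- clear_cup: clear plastic cup standing left of the work, 90 mm wide, 120 mm high, origin under its centre; leave it alone
- brushes: clear cup with paint brushes standing right of the work, 107 mm wide, 167 mm high, origin under its centre; leave it alone
- paint_bottle: pink paint bottle with a black cap standing right of the work, 68 mm wide, 176 mm high, origin under its centre; leave it alone

How it is judged (in metres and radians):
On the way:
1. the direction lever is fully over on its loosening side, the bolt not yet open (y of lever_tip in the frame of ratchet above 0.016 m and y of bolt_mark in the frame of clamp_board above 0.006 m), for 0.2 s.
At the end, for the whole second after the job is handed in: the bolt stands at its open stop (its rib less than 1.5 mm, about 0.08 rad, short of pointing along the board's -x), the direction lever rests on its loosening side within 1.6 mm of its stop (lever tip y above 16.0 mm in the ratchet's frame), and the ratchet is at rest on the bolt (y of bolt_mark in the frame of clamp_board below 0.0015 m and y of lever_tip in the frame of ratchet above 0.016 m and angular speed of ratchet below 0.05 rad/s); the robot touches nothing.
It fails at once if the direction lever is pushed with more than 9 N (contact force between lever and the fingers above 9 N or contact force between lever and the arm above 9 N).
It fails at once if the ratchet is pushed with more than 18 N (contact force between ratchet and the fingers above 18 N or contact force between ratchet and the arm above 18 N).
It fails at once if a bystander is moved by more than 20 mm (distance of any of can, clear_cup, brushes, paint_bottle from where it was at the start of the episode above 0.02 m).
It also fails if it takes over 67 s, if anything falls off the work surface, if the arm or the gripper's body presses on something with over 40 N, if the wrist force passes 120 N, or if a joint passes its speed limit or range.

## Robot

A 6-joint arm with a two-finger parallel gripper is mounted at the origin on the work surface; the furniture and walls round the work are solid. World frame = base frame: x ahead of the robot, y to its left, z up, the work surface at z = 0. Lengths are in mm, angles in rad, forces in N, time in s.
With the tool pointing down it reaches from about 350 to 775 mm from the base axis. Payload 7.3 kg.
Tool frame: the origin (TCP) lies at the very end of the fingers, on their centre line; the grasp point (between the pads) lies 19 mm behind it; z points along the fingers, y is the line along which they close (so a half turn about z gives the same grasp; the last joint's range is limited). The gripper opens to 92 mm and grips with 3 to 60 N. Pads are 19 mm wide; open, the fingers measure 130 mm over their backs; the gripper's body (75 mm by 190 mm) begins 47 mm behind the grasp point.
Start: joints at [1.101, 0.342, 1.524, -0, 1.275, -0.146], TCP at [167.026, 497.742, 226.741] pointing down, gripper open.
Joint ranges: [-2.53, 2.53], [-0.77, 2.02], [0.04, 2.7], [-1, 4.14], [0.28, 2.66], [-3.11, 3.11]. Speed limits (rad/s): [2.57, 2.57, 3.14, 3.14, 3.14, 3.14].

## Interface

Orientations are given as [roll, pitch, yaw] about the fixed x, y, z axes, in that order (R = Rz(yaw) Ry(pitch) Rx(roll)).
In Python, from plant import get_obs, vision, workorder gives the robot as it stands.
- The arm moves only by the shell command python3 -m pendant 'ROWS' [OPENING]. ROWS is a JSON object of lists of equal length, an entry for each row: "dp": the shift along the tool's x, y, z in m, a list of three; "rotation": the turn, a rotation vector about the tool's x, y, z in rad, a list of three. A call has 1 to 8 rows; each row is the pose to reach, as a shift and turn from the pose commanded when the call began, along the tool's axes at that moment; what a row does not reach only later rows make up. A row lasts 1/8 s, in which the tool goes at most 62.5 mm and 10.7 degrees, less where a joint would pass 70% of its speed; a pose out of reach is approached as far as the arm can. A call with a gripper value outside its range is refused whole. OPENING is the finger opening in m, from 0 to 0.0918, set as the call begins (- or left out, the last holds). The fingers move at their own pace and stop on an object; the grip force is fixed at half the most. Time passes only in rows, so rows that repeat a pose let the fingers close. It gives the time, the measured TCP pose, the force, the opening and the grip force at its end, in the units of the state.
- get_obs(): the state, without advancing time (a new reading comes with each control period).
- vision.capture(name): name is "scene" or "top"; returns a dict with "pixels" (384x512x3 uint8, red, green, blue), "vfov" (degrees; the focal length in pixels is half the picture's height over the tangent of half this angle, whatever the lens; pixels are square), "cx", "cy" (the principal point, pixels), "dist" ([k1, k2, p1, p2, k3] as OpenCV has them; the pictures are not rectified), "pose" (4x4, takes a point from camera to world coordinates). Camera axes: x right, y up, looking along -z (the intrinsics and any distortion apply to the point x, -y, -z); pixel columns grow to the right and rows downward; lengths in mm; the calibration is good to about 2 mm. A picture is of the moment at which its call begins. There is no depth.
- workorder.close_job(): hands the job in; it is judged then, once.
The state is a dict: "time": time; "joint_positions": joint angles; "dq": joint speeds; "tau": joint torques, N m; "tool_pos": TCP position; "tcp_rot": TCP orientation; "contact_force": force on the tool from outside, world axes, zero at the start; "moment": the same for the moment, N m; "grip_width": finger opening in mm; "finger_force": force on a finger pad.
Only numpy, scipy, OpenCV 4.12 (cv2) and the standard library are available. Lean on these libraries where they do the work, as an engineer would, in place of code of your own. Each camera call takes 0.05 s, during which the arm holds its last target. There are 200 camera calls.

## Working session

There is one attempt and no reset: what is moved stays moved. The work goes in short steps, Python scripts to look and compute and a shell command to move; the robot and the scene stay as the last step left them, time stands still between calls to the robot, and variables do not carry over. Pictures are saved under pics/ and viewed, at most 10 in all, crops included, and the job is handed in when it is done.

```bash
ls; mkdir -p pics; python3 - <<'E'
from plant import get_obs, vision, workorder
import cv2
print(get_obs())
for n in("scene","top"):
    c=vision.capture(n); print(n,c["vfov"],c["cx"],c["cy"],c["dist"],c["pose"])
    cv2.imwrite(f"pics/{n}0.png",c["pixels"][:,:,::-1])
E
```

```text
pics
{'time': 0.0, 'joint_positions': array([ 1.10101915e+00,  3.42726296e-01,  1.52504465e+00, -1.79707689e-05,
        1.27539605e+00, -1.46007878e-01]), 'dq': array([ 0.00105185, -0.00027431, -0.00025774, -0.0004508 ,  0.00089849,
       -0.00091505]), 'tau': array([-2.39811925e-03, -4.31228864e+01, -2.44219065e+01,  7.13649415e-02,
        5.60801569e-02, -1.45911349e-04]), 'tool_pos': array([166.82035519, 497.34761138, 226.03346872]), 'tcp_rot': array([-3.14003256e+00, -2.12049165e-04,  2.81782844e+00]), 'contact_force': array([ 0.01245442, -0.23701745, -0.27491441]), 'moment': array([-0.00842392, -0.05675682, -0.03558028]), 'finger_force': 0.0, 'grip_width': 91.66453113572621}
scene 47.481273417969035 254.968028158366 189.82347082098315 [-0.11868195  0.          0.          0.          0.        ] [[ 6.92634698e-01  4.87971101e-01 -5.31169822e-01 -1.61613694e+02]
 [-7.21227366e-01  4.78138110e-01 -5.01213562e-01 -6.69830597e+02]
 [ 9.39480078e-03  7.30252115e-01  6.83113157e-01  9.63393895e+02]
 [ 0.00000000e+00  0.00000000e+00  0.00000000e+00  1.00000000e+00]]
top 43.307325999690335 261.7305968440872 190.20411976775122 [0.03644305 0.         0.         0.         0.        ] [[ 2.75739479e-02  9.91230610e-01 -1.29234499e-01  3.53373573e+02]
 [-9.99348553e-01  3.03465126e-02  1.95335396e-02 -6.90625867e+00]
 [ 2.32840588e-02  1.28611693e-01  9.91421648e-01  1.45161464e+03]
 [ 0.00000000e+00  0.00000000e+00  0.00000000e+00  1.00000000e+00]]
```

View pics/scene0.png

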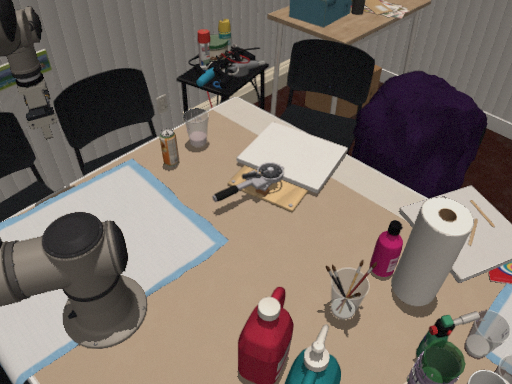

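View pics/top0.png

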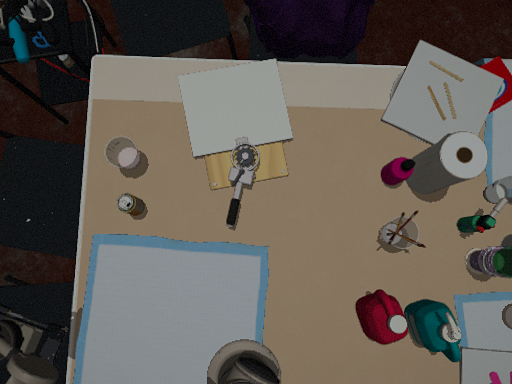

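The scene view has the ratchet head at about (268,172) and the black grip at (228,192). In the top view the head is at (245,157), the grip at (233,212), the can at (130,204), the cup at (122,152), and the bottle and brushes are far to the right. Next I'll measure and zoom in.

```bash
cat > h.py <<'E'
import numpy as np, cv2
from plant import get_obs, vision, workorder
def cap(n):
    c=vision.capture(n); f=c["pixels"].shape[0]/2/np.tan(np.radians(c["vfov"])/2)
    c["K"]=np.array([[f,0,c["cx"]],[0,f,c["cy"]],[0,0,1]]); c["d"]=np.array(c["dist"]); c["pose"]=np.array(c["pose"]); return c
def ray(c,uv):
    p=cv2.undistortPoints(np.array(uv,float).reshape(-1,1,2),c["K"],c["d"]).reshape(-1,2)
    d=np.c_[p[:,0],-p[:,1],-np.ones(len(p))]@c["pose"][:3,:3].T
    return c["pose"][:3,3],d
def plane(c,uv,z):
    o,d=ray(c,uv); return o+d*((z-o[2])/d[:,2])[:,None]
def proj(c,P):
    q=(np.array(P,float).reshape(-1,3)-c["pose"][:3,3])@c["pose"][:3,:3]; q=q*[1,-1,-1]
    return cv2.projectPoints(q,np.zeros(3),np.zeros(3),c["K"],c["d"])[0].reshape(-1,2)
def tri(c1,u1,c2,u2):
    o1,d1=ray(c1,u1);o2,d2=ray(c2,u2);d1,d2=d1[0],d2[0]
    s=np.linalg.lstsq(np.c_[d1,-d2],o2-o1,rcond=None)[0]
    a,b=o1+s[0]*d1,o2+s[1]*d2; return (a+b)/2,np.linalg.norm(a-b)
def crop(c,x,y,w,h,k,name):
    cv2.imwrite(name,cv2.resize(c["pixels"][y:y+h,x:x+w,::-1],None,fx=k,fy=k,interpolation=cv2.INTER_CUBIC))
def grip(c,x,y,w,h):
    g=c["pixels"][y:y+h,x:x+w].max(2); m=(g<50).astype(np.uint8)
    n,l,s,ce=cv2.connectedComponentsWithStats(m); i=1+s[1:,4].argmax()
    pts=np.argwhere(l==i)[:,::-1].astype(np.float32)
    return ce[i]+[x,y],cv2.minAreaRect(pts+np.float32([x,y])),s[i,4]
E
python3 - <<'E'
from h import *
s,t=cap("scene"),cap("top")
gs,gt=grip(s,205,175,50,35),grip(t,220,190,30,45)
print(gs,gt); print("grip tri",tri(s,gs[0],t,gt[0]), plane(t,gt[0],60),plane(s,gs[0],60))
print("head?",tri(s,(269,171),t,(245.5,157)),plane(t,(245.5,157),66))
a=np.zeros((600,800,3),np.uint8)
crop(t,205,130,100,100,6,"pics/tz.png"); crop(s,205,145,110,70,7,"pics/sz.png")
E
```

```text
(array([226.23602484, 192.65217391]), ((226.2000274658203, 192.40000915527344), (7.155416965484619, 23.255107879638672), 63.43495178222656), np.int32(161)) (array([232.81220657, 211.2629108 ]), ((232.7294158935547, 211.21763610839844), (8.24335765838623, 26.140121459960938), 12.52880859375), np.int32(213))
grip tri (array([471.51165195,  47.01410965,  59.23449731]), np.float64(1.0042624304784218)) [[471.05677399  47.30106786  60.        ]] [[471.37803614  46.10610408  60.        ]]
head? (array([629.42199054,  16.08703981,  67.08728403]), np.float64(1.0566571903178132)) [[630.04038277  15.7535177   66.        ]]
```

View pics/tz.png

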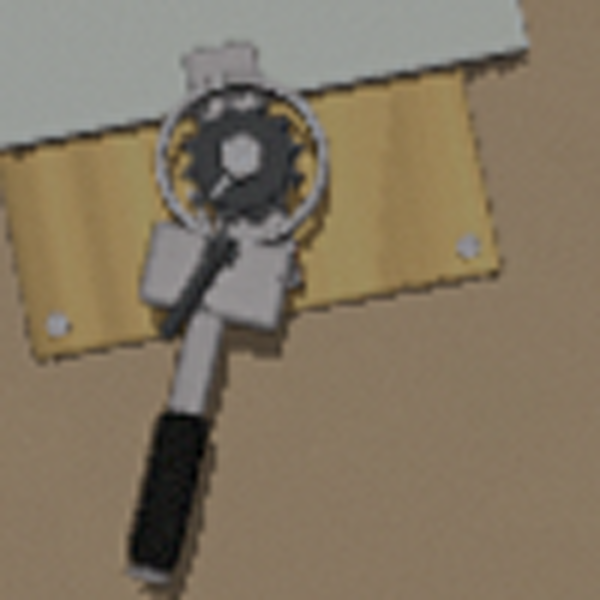

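View pics/sz.png

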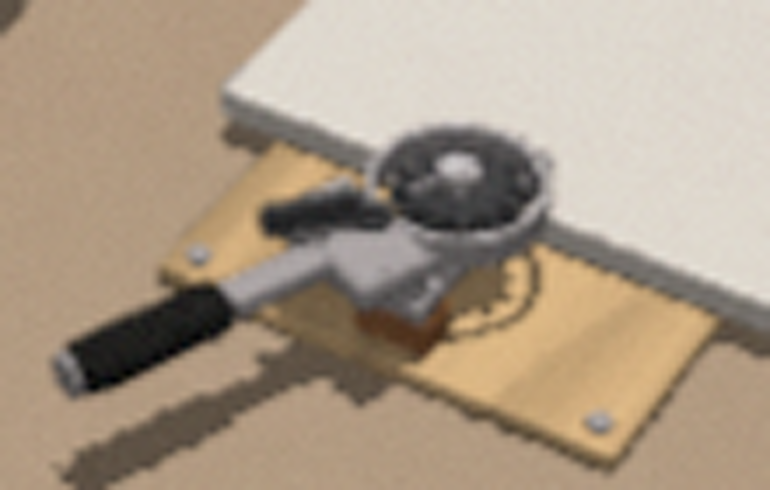

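The top crop shows the ring centre at about pixel (245.5,156.7). The lever tip is at about (233.3,185), leaning to +y. The rib points down-left, about 0.8 rad short of open. In the scene crop the lever tip is at about (243,176).

```bash
cat >> h.py <<'E'
from scipy.spatial.transform import Rotation as Ro
def to_tool(target,yaw=None):
    o=get_obs(); R=Ro.from_euler("xyz",o["tcp_rot"]); d=R.inv().apply(np.array(target)-o["tool_pos"])/1000
    print("dp",d.round(4)); 
    if yaw is not None: print("rot",(Ro.from_euler("xyz",[np.pi,0,yaw]).as_matrix().T@R.as_matrix()).round(2)[:2,:2], "rv",(R.inv()*Ro.from_euler("xyz",[np.pi,0,yaw])).as_rotvec().round(3))
E
python3 - <<'E'
from h import *
s,t=cap("scene"),cap("top")
print("tip",tri(s,(243,176),t,(233.3,185)),plane(t,(233.3,185),77),plane(s,(243,176),77))
h=np.array([629.6,16]); g=np.array([471.3,46.8]); a=np.arctan2(*(g-h)[::-1]); 
e=plane(t,[[211.7,190],[288.3,175]],12); b=e[1]-e[0]; print("ang",a,"board y edge",e, "board x ang",np.arctan2(b[1],b[0])+np.pi/2)
u=lambda x:np.array([np.cos(x),np.sin(x)])
p=h+47*u(a); t0=p+50*u(a-.336); t1=p+50*u(a+.36); print("piv,tip0,tip1",p,t0,t1,proj(t,[*t0,77]),proj(s,[*t0,77]))
f=a+.36+.07; n=u(f-np.pi/2)   # face dir, outward normal away from lever
for T,c in((t0,30),(t0,13.5),(t1,13.5)):print("centre",T+8*u(f)+c*n)
print("yaw",f-np.pi/2); to_tool([*(t0+8*u(f)+30*n),226],f-np.pi/2)
E
```

```text
tip (array([544.71482751,  47.82969713,  79.57937411]), np.float64(0.06955377602434189)) [[545.10133632  47.91014986  77.        ]] [[546.74755611  49.94447795  77.        ]]
ang 2.94942628114875 board y edge [[ 537.06192129  114.52294503   12.        ]
 [ 589.7436355  -114.17331347   12.        ]] board x ang 0.2264071352147814
piv,tip0,tip1 [583.46513876  24.97633434] [540.27850979  50.17385561] [534.16769047  16.62399384] [[232.45020146 186.64193888]] [[241.45623694 176.95887511]]
centre [525.43577089  77.44459271]
centre [529.32313444  61.40905703]
centre [523.21231511  27.85919526]
yaw 1.808629954353853
dp [-0.4735 -0.2843  0.0006]
rot [[ 0.53  0.85]
 [-0.85  0.53]] rv [-0.     0.     1.009]
```

```bash
python3 -m pendant '{"dp":[[-0.05,-0.03,0],[-0.1,-0.06,0],[-0.15,-0.09,0],[-0.2,-0.12,0],[-0.25,-0.15,0],[-0.3,-0.18,0],[-0.35,-0.21,0],[-0.4,-0.24,0]],"rotation":[[0,0,0.125],[0,0,0.25],[0,0,0.375],[0,0,0.5],[0,0,0.625],[0,0,0.75],[0,0,0.875],[0,0,1.0]]}' 0
python3 -c "
from h import *
to_tool([525.4,77.4,150],1.809)"
```

```text
time: 1.3
tool_pos: [471.0, 141.3, 226.9]
tcp_rot: [3.141, -0.0, 1.813]
contact_force: [1.0, 0.5, -0.4]
grip_width: 16.3
finger_force: 0.0
dp [-0.0751  0.0375  0.0769]
rot [[ 1.  0.]
 [-0.  1.]] rv [ 0.001 -0.     0.004]
```

```bash
python3 -m pendant '{"dp":[[-0.038,0.019,0.01],[-0.075,0.0375,0.04],[-0.075,0.0375,0.08],[-0.075,0.0375,0.12],[-0.075,0.0375,0.145],[-0.075,0.0375,0.1525],[-0.075,0.0375,0.1525]],"rotation":[[0,0,0],[0,0,0],[0,0,0],[0,0,0],[0,0,0],[0,0,0],[0,0,0]]}'
python3 - <<'E'
from h import *
o=get_obs();print(o["tool_pos"],o["tcp_rot"],o["contact_force"])
s,t=cap("scene"),cap("top")
A=cv2.resize(t["pixels"][140:220,205:285,::-1],(400,400),interpolation=cv2.INTER_CUBIC);B=cv2.resize(s["pixels"][135:215,205:285,::-1],(400,400),interpolation=cv2.INTER_CUBIC)
cv2.imwrite("pics/app.png",np.hstack([A,B]))
E
```

```text
time: 2.17
tool_pos: [524.8, 79.4, 74.4]
tcp_rot: [3.142, -0.0, 1.818]
contact_force: [0.6, -0.0, 0.8]
grip_width: 0.3
finger_force: 0.0
[524.77530639  79.4402181   74.42390703] [ 3.14153351e+00 -6.47716317e-05  1.81784116e+00] [ 0.59093589 -0.033196    0.79791497]
```

View pics/app.png

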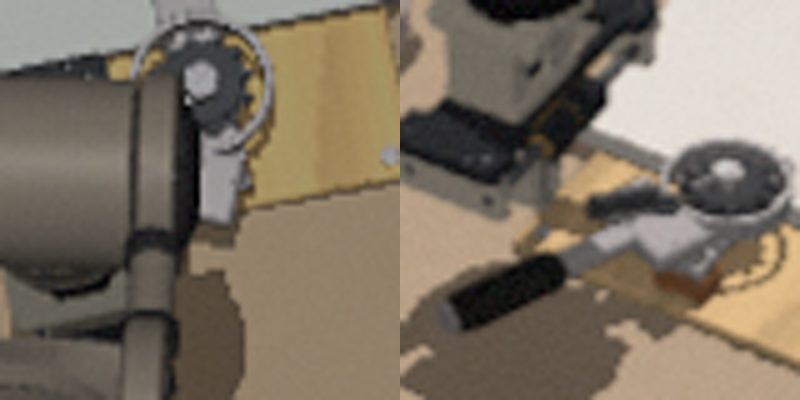

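The right view shows the fingertips just left of the lever tip with a clear gap, and nothing has been touched. Next I approach and then push in small steps.

```bash
Z='[0,0,0]'; python3 -m pendant '{"dp":[[-0.004,0,0],[-0.008,0,0],[-0.012,0,0],[-0.012,0,0]],"rotation":[[0,0,0],[0,0,0],[0,0,0],[0,0,0]]}'
python3 -m pendant '{"dp":[[-0.0015,0,0],[-0.003,0,0],[-0.0045,0,0],[-0.006,0,0]],"rotation":[[0,0,0],[0,0,0],[0,0,0],[0,0,0]]}'
python3 -m pendant '{"dp":[[-0.0015,0,0],[-0.003,0,0],[-0.0045,0,0],[-0.006,0,0]],"rotation":[[0,0,0],[0,0,0],[0,0,0],[0,0,0]]}'
```

```text
time: 2.78
tool_pos: [527.6, 67.4, 74.3]
tcp_rot: [3.141, -0.0, 1.817]
contact_force: [-0.7, 0.5, -0.2]
grip_width: 0.1
finger_force: 0.0
time: 3.28
tool_pos: [529.0, 61.9, 74.2]
tcp_rot: [-3.142, -0.0, 1.818]
contact_force: [0.8, -0.1, 0.6]
grip_width: 0.6
finger_force: 0.0
time: 3.78
tool_pos: [528.7, 56.9, 73.8]
tcp_rot: [-3.138, -0.002, 1.818]
contact_force: [-5.0, 5.3, 1.2]
grip_width: 0.3
finger_force: 3.1
```

```bash
python3 -m pendant '{"dp":[[0,-0.001,0],[-0.0005,-0.002,0],[-0.001,-0.0025,0]],"rotation":[[0,0,0],[0,0,0],[0,0,0]]}'
python3 -m pendant '{"dp":[[-0.001,-0.0008,0],[-0.002,-0.0016,0],[-0.003,-0.0024,0]],"rotation":[[0,0,0],[0,0,0],[0,0,0]]}'
```

```text
time: 4.15
tool_pos: [527.5, 54.8, 73.9]
tcp_rot: [-3.14, -0.001, 1.818]
contact_force: [-4.3, 4.3, 0.3]
grip_width: 0.6
finger_force: 2.3
time: 4.53
tool_pos: [525.9, 51.1, 73.9]
tcp_rot: [-3.14, -0.001, 1.818]
contact_force: [-3.5, 3.0, -0.2]
grip_width: 0.3
finger_force: 2.1
```

```bash
python3 - <<'E'
from h import *
s,t=cap("scene"),cap("top")
A=cv2.resize(s["pixels"][145:205,215:285,::-1],(700,600),interpolation=cv2.INTER_CUBIC)
cv2.imwrite("pics/push.png",A)
o=get_obs();print(o["moment"],o["contact_force"])
E
```

```text
[0.51296976 0.71301814 0.03461747] [-4.10757115  3.26474229 -0.56493626]
```

View pics/push.png

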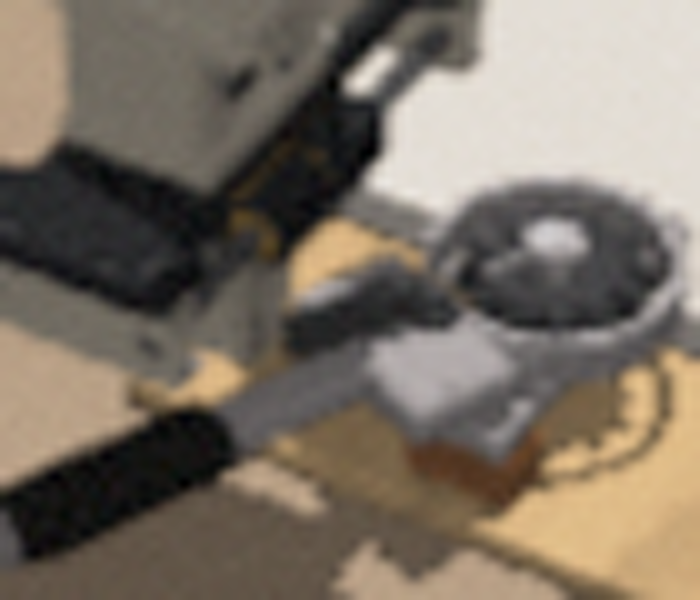

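The fingers' inner corner is catching the very end of the lever, with the tip at about (290,330). I'll back off, shift about 9 mm inward, and push again.

```bash
python3 -m pendant '{"dp":[[0.004,0,0],[0.008,0,0],[0.008,0.005,0],[0.008,0.01,0],[0.008,0.01,0]],"rotation":[[0,0,0],[0,0,0],[0,0,0],[0,0,0],[0,0,0]]}'
python3 -m pendant '{"dp":[[-0.0015,0,0],[-0.003,0,0],[-0.0045,0,0],[-0.006,0,0]],"rotation":[[0,0,0],[0,0,0],[0,0,0],[0,0,0]]}'
python3 -m pendant '{"dp":[[-0.001,0,0],[-0.002,0,0],[-0.003,0,0]],"rotation":[[0,0,0],[0,0,0],[0,0,0]]}'
```

```text
time: 5.25
tool_pos: [535.1, 61.3, 74.2]
tcp_rot: [3.141, 0.0, 1.818]
contact_force: [0.3, 0.1, -0.6]
grip_width: 0.6
finger_force: 0.0
time: 5.75
tool_pos: [535.9, 55.3, 74.2]
tcp_rot: [3.142, -0.0, 1.818]
contact_force: [-0.1, 0.4, -0.1]
grip_width: 0.5
finger_force: 0.0
time: 6.12
tool_pos: [536.3, 52.8, 74.1]
tcp_rot: [-3.141, -0.001, 1.818]
contact_force: [-1.1, 3.5, 0.2]
grip_width: 0.7
finger_force: 1.1
```

```bash
python3 -m pendant '{"dp":[[-0.0015,-0.0007,0],[-0.003,-0.0015,0],[-0.0045,-0.0022,0],[-0.006,-0.0028,0]],"rotation":[[0,0,0],[0,0,0],[0,0,0],[0,0,0]]}'
python3 -m pendant '{"dp":[[-0.0015,-0.0006,0],[-0.003,-0.0012,0],[-0.0045,-0.0017,0],[-0.006,-0.0022,0]],"rotation":[[0,0,0],[0,0,0],[0,0,0],[0,0,0]]}'
python3 -m pendant '{"dp":[[-0.001,-0.0003,0],[-0.002,-0.0006,0],[-0.003,-0.0008,0]],"rotation":[[0,0,0],[0,0,0],[0,0,0]]}'
```

```text
time: 6.62
tool_pos: [535.1, 45.9, 74.1]
tcp_rot: [-3.141, -0.0, 1.818]
contact_force: [-2.1, 1.9, -0.6]
grip_width: -0.0
finger_force: 1.1
time: 7.12
tool_pos: [534.7, 39.5, 74.2]
tcp_rot: [-3.142, -0.0, 1.818]
contact_force: [-1.2, 2.7, 0.3]
grip_width: 0.6
finger_force: 1.0
time: 7.5
tool_pos: [534.6, 36.5, 74.2]
tcp_rot: [3.142, -0.0, 1.818]
contact_force: [-1.8, 2.5, -0.0]
grip_width: 0.6
finger_force: 1.0
```

```bash
python3 -m pendant '{"dp":[[-0.001,-0.0002,0],[-0.002,-0.0004,0]],"rotation":[[0,0,0],[0,0,0]]}'
python3 -m pendant '{"dp":[[-0.0005,-0.0001,0],[-0.001,-0.0002,0]],"rotation":[[0,0,0],[0,0,0]]}'
python3 -m pendant '{"dp":[[-0.0005,-0.0001,0],[-0.001,-0.0001,0]],"rotation":[[0,0,0],[0,0,0]]}'
```

```text
time: 7.75
tool_pos: [534.7, 34.5, 74.2]
tcp_rot: [-3.142, -0.0, 1.818]
contact_force: [-1.3, 1.6, 0.0]
grip_width: 0.4
finger_force: 1.0
time: 8.0
tool_pos: [534.8, 33.5, 74.2]
tcp_rot: [-3.142, -0.0, 1.818]
contact_force: [-1.7, 2.7, -0.2]
grip_width: 0.3
finger_force: 1.0
time: 8.25
tool_pos: [535.0, 32.5, 74.2]
tcp_rot: [3.142, -0.0, 1.818]
contact_force: [-1.1, 1.7, -0.5]
grip_width: 0.3
finger_force: 1.0
```

```bash
python3 -m pendant '{"dp":[[-0.0005,-0.0001,0],[-0.001,-0.0001,0]],"rotation":[[0,0,0],[0,0,0]]}'
python3 -m pendant '{"dp":[[-0.0005,0,0],[-0.001,-0.0001,0]],"rotation":[[0,0,0],[0,0,0]]}'
python3 -m pendant '{"dp":[[-0.0005,0,0],[-0.001,-0.0001,0]],"rotation":[[0,0,0],[0,0,0]]}'
```

```text
time: 8.5
tool_pos: [535.1, 31.5, 74.2]
tcp_rot: [-3.142, -0.0, 1.818]
contact_force: [-1.6, 2.4, -0.3]
grip_width: 0.4
finger_force: 1.0
time: 8.75
tool_pos: [535.3, 30.5, 74.2]
tcp_rot: [3.142, -0.0, 1.818]
contact_force: [-1.1, 1.9, 0.4]
grip_width: -0.2
finger_force: 1.0
time: 9.0
tool_pos: [535.4, 29.5, 74.2]
tcp_rot: [-3.142, -0.0, 1.818]
contact_force: [-1.5, 2.7, 0.2]
grip_width: 0.3
finger_force: 1.3
```

```bash
python3 -m pendant '{"dp":[[-0.0005,0,0],[-0.001,0,0]],"rotation":[[0,0,0],[0,0,0]]}'
python3 -m pendant '{"dp":[[-0.0005,0,0],[-0.001,0,0]],"rotation":[[0,0,0],[0,0,0]]}'
```

```text
time: 9.25
tool_pos: [535.5, 28.8, 74.2]
tcp_rot: [-3.141, -0.001, 1.818]
contact_force: [-3.6, 3.8, 1.1]
grip_width: 0.4
finger_force: 2.1
time: 9.5
tool_pos: [535.6, 28.0, 74.2]
tcp_rot: [-3.141, -0.001, 1.818]
contact_force: [-3.9, 4.7, 1.1]
grip_width: 0.4
finger_force: 3.0
```

The lever has reached its stop: force rose from 3 to 6 N over 1.5 mm. I'll back off and check.

```bash
python3 -m pendant '{"dp":[[0.01,0,0],[0.03,0,-0.01],[0.06,0,-0.03],[0.1,0,-0.03],[0.15,0,-0.03],[0.2,0,-0.03],[0.2,0,-0.03]],"rotation":[[0,0,0],[0,0,0],[0,0,0],[0,0,0],[0,0,0],[0,0,0],[0,0,0]]}'
python3 - <<'E'
from h import *
s,t=cap("scene"),cap("top")
A=cv2.resize(t["pixels"][135:215,210:260,::-1],(375,600),interpolation=cv2.INTER_CUBIC);B=cv2.resize(s["pixels"][150:210,215:257+0,::-1],(420,600),interpolation=cv2.INTER_CUBIC)
cv2.imwrite("pics/lev.png",np.hstack([A,B]))
h=np.array([629.6,16]);u=lambda x:np.array([np.cos(x),np.sin(x)])
gt=grip(t,220,190,30,45);gs=grip(s,205,175,50,35);g=tri(s,gs[0],t,gt[0])[0];a=np.arctan2(*(g[:2]-h)[::-1]);print(g,a)
for ph in(-.36,.3,.36): print(ph,proj(t,[*(h+47*u(a)+50*u(a+ph)),77]),proj(s,[*(h+47*u(a)+50*u(a+ph)),77]))
E
```

```text
time: 10.38
tool_pos: [486.0, 225.3, 105.1]
tcp_rot: [3.14, -0.0, 1.823]
contact_force: [-0.2, 0.1, -0.2]
grip_width: 0.8
finger_force: 0.0
[471.50376888  46.92612892  59.20203143] 2.9484161529450574
-0.36 [[232.06752382 186.40443847]] [[241.34993626 176.68972693]]
0.3 [[243.01717992 189.22001412]] [[247.03730135 182.64404781]]
0.36 [[244.05914739 189.11003162]] [[247.83249978 183.04112475]]
```

View pics/lev.png

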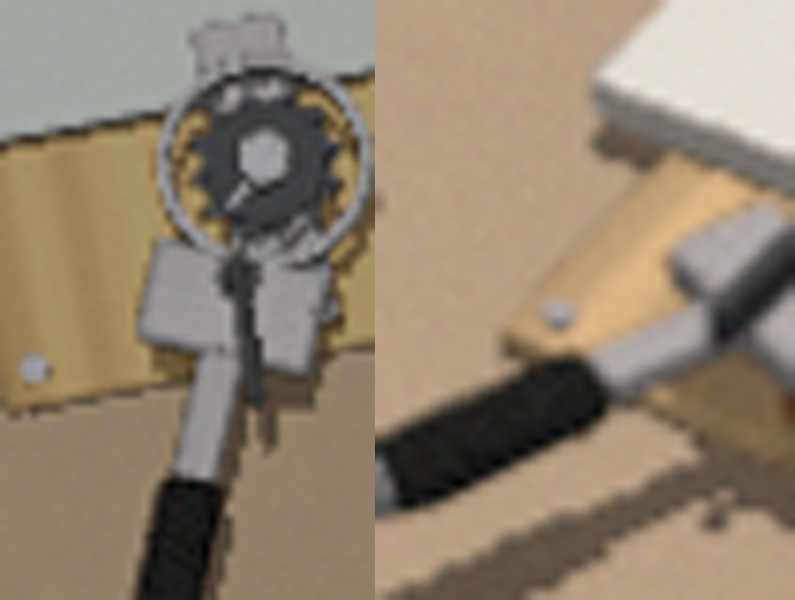

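The lever tip is at top pixel (244.3,188.1), which matches the computed full-over position (244.1,189.1). The handle has not moved. Next is the grip.

```bash
python3 - <<'E'
from h import *
h=np.array([629.6,16]);u=lambda x:np.array([np.cos(x),np.sin(x)]);a=2.949
P=h+165*u(a)+45*u(a-np.pi/2);print(P);to_tool([*P,52],a-np.pi/2)
E
```

```text
[476.26382867  91.74970997]
dp [-0.1239 -0.0426  0.0528]
rot [[ 0.9   0.43]
 [-0.43  0.9 ]] rv [0.001 0.    0.442]
```

```bash
python3 -m pendant '{"dp":[[-0.02,-0.007,0],[-0.05,-0.017,0.01],[-0.08,-0.027,0.03],[-0.11,-0.038,0.045],[-0.124,-0.0425,0.053],[-0.124,-0.0425,0.053]],"rotation":[[0,0,0.11],[0,0,0.22],[0,0,0.33],[0,0,0.4],[0,0,0.44],[0,0,0.44]]}'
python3 -m pendant '{"dp":[[-0.005,0,0],[-0.01,0,0],[-0.015,0,0],[-0.018,0,0],[-0.018,0,0]],"rotation":[[0,0,0],[0,0,0],[0,0,0],[0,0,0],[0,0,0]]}'
python3 -m pendant '{"dp":[[-0.0015,0,0],[-0.003,0,0],[-0.0045,0,0],[-0.006,0,0]],"rotation":[[0,0,0],[0,0,0],[0,0,0],[0,0,0]]}'
```

```text
time: 11.22
tool_pos: [476.3, 89.8, 51.2]
tcp_rot: [-3.141, -0.0, 1.375]
contact_force: [0.8, 0.4, 0.0]
grip_width: 0.3
finger_force: 0.0
time: 11.85
tool_pos: [472.6, 73.1, 51.3]
tcp_rot: [3.142, -0.0, 1.378]
contact_force: [0.5, 0.1, 0.0]
grip_width: 0.6
finger_force: 0.0
time: 12.35
tool_pos: [471.4, 68.0, 51.2]
tcp_rot: [-3.141, -0.001, 1.378]
contact_force: [0.2, 4.8, 0.5]
grip_width: 0.4
finger_force: 3.0
```

```bash
python3 - <<'E'
from h import *
o=get_obs();R=Ro.from_euler("xyz",o["tcp_rot"]);X,Y,_=R.inv().apply(np.array([629.6,16,0])-o["tool_pos"]);print(X,Y)
for t in np.arange(.02,.21,.02):print(round(t,3),np.round([(X*(1-np.cos(t))-np.sin(t)*Y)/1e3,(Y*(1-np.cos(t))+np.sin(t)*X)/1e3],4))
E
```

```text
-20.694005956215673 165.19499601246662
0.02 [-0.0033 -0.0004]
0.04 [-0.0066 -0.0007]
0.06 [-0.0099 -0.0009]
0.08 [-0.0133 -0.0011]
0.1 [-0.0166 -0.0012]
0.12 [-0.0199 -0.0013]
0.14 [-0.0233 -0.0013]
0.16 [-0.0266 -0.0012]
0.18 [-0.0299 -0.001 ]
0.2 [-0.0332 -0.0008]
```

```bash
python3 -m pendant '{"dp":[[-0.0033,-0.0004,0],[-0.0066,-0.0007,0],[-0.0099,-0.0009,0],[-0.0133,-0.0011,0],[-0.0166,-0.0012,0]],"rotation":[[0,0,-0.02],[0,0,-0.04],[0,0,-0.06],[0,0,-0.08],[0,0,-0.1]]}'
python3 -m pendant '{"dp":[[-0.0033,-0.0004,0],[-0.0066,-0.0007,0],[-0.0099,-0.0009,0],[-0.0133,-0.0011,0],[-0.0166,-0.0012,0],[-0.0199,-0.0013,0],[-0.0233,-0.0013,0],[-0.0266,-0.0012,0]],"rotation":[[0,0,-0.02],[0,0,-0.04],[0,0,-0.06],[0,0,-0.08],[0,0,-0.1],[0,0,-0.12],[0,0,-0.14],[0,0,-0.16]]}'
```

```text
time: 12.98
tool_pos: [467.2, 52.1, 51.2]
tcp_rot: [3.141, -0.002, 1.478]
contact_force: [0.6, 8.1, 0.3]
grip_width: 0.3
finger_force: 3.9
time: 13.98
tool_pos: [463.6, 25.8, 51.2]
tcp_rot: [3.141, -0.001, 1.638]
contact_force: [1.5, 7.3, 0.4]
grip_width: 0.2
finger_force: 3.8
```

```bash
python3 -m pendant '{"dp":[[-0.0033,-0.0004,0],[-0.0066,-0.0007,0],[-0.0099,-0.0009,0],[-0.0133,-0.0011,0],[-0.0166,-0.0012,0],[-0.0199,-0.0013,0],[-0.0233,-0.0013,0],[-0.0266,-0.0012,0]],"rotation":[[0,0,-0.02],[0,0,-0.04],[0,0,-0.06],[0,0,-0.08],[0,0,-0.1],[0,0,-0.12],[0,0,-0.14],[0,0,-0.16]]}'
python3 -m pendant '{"dp":[[-0.0033,-0.0004,0],[-0.0066,-0.0007,0],[-0.0099,-0.0009,0],[-0.0133,-0.0011,0],[-0.0166,-0.0012,0],[-0.0199,-0.0013,0],[-0.0233,-0.0013,0],[-0.0266,-0.0012,0]],"rotation":[[0,0,-0.02],[0,0,-0.04],[0,0,-0.06],[0,0,-0.08],[0,0,-0.1],[0,0,-0.12],[0,0,-0.14],[0,0,-0.16]]}'
python3 - <<'E'
from h import *
s=cap("scene");t=cap("top")
A=cv2.resize(s["pixels"][140:215,210:300,::-1],(480,400),interpolation=cv2.INTER_CUBIC);B=cv2.resize(t["pixels"][130:205,220:275,::-1],(293,400),interpolation=cv2.INTER_CUBIC)
cv2.imwrite("pics/mid.png",np.hstack([A,B]))
E
```

```text
time: 14.98
tool_pos: [464.1, -0.8, 51.2]
tcp_rot: [3.141, -0.001, 1.798]
contact_force: [0.2, 7.6, -0.4]
grip_width: 0.8
finger_force: 3.8
time: 15.98
tool_pos: [468.7, -26.8, 51.2]
tcp_rot: [3.141, -0.002, 1.958]
contact_force: [1.3, 7.6, 1.4]
grip_width: 0.6
finger_force: 3.7
```

View pics/mid.png

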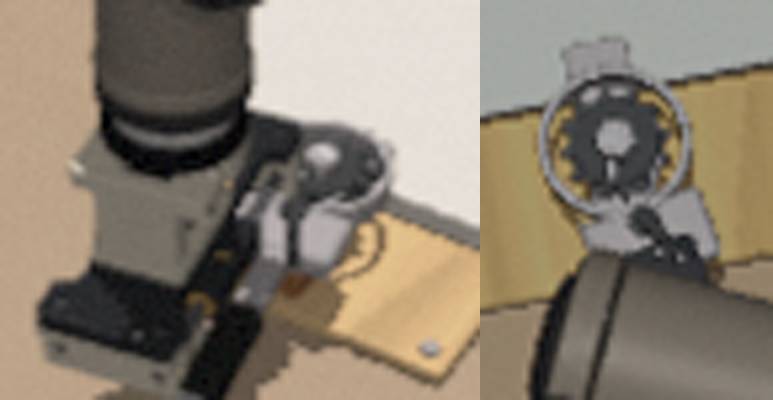

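The top view (right half) shows the rib now pointing almost straight down, at about (611,170) from the centre (615,137). That leaves about 0.3 rad to the board's -x. I'll continue in smaller portions, relieving the sideways drag slightly.

```bash
python3 -m pendant '{"dp":[[-0.0033,-0.0001,0],[-0.0066,0.0001,0],[-0.0099,0.0003,0],[-0.0133,0.0005,0]],"rotation":[[0,0,-0.02],[0,0,-0.04],[0,0,-0.06],[0,0,-0.08]]}'
python3 -m pendant '{"dp":[[-0.0033,-0.0001,0],[-0.0066,0.0001,0],[-0.0099,0.0003,0],[-0.0133,0.0005,0]],"rotation":[[0,0,-0.02],[0,0,-0.04],[0,0,-0.06],[0,0,-0.08]]}'
python3 -m pendant '{"dp":[[-0.0033,-0.0002,0],[-0.0066,-0.0003,0]],"rotation":[[0,0,-0.02],[0,0,-0.04]]}'
```

```text
time: 16.58
tool_pos: [472.5, -38.9, 51.0]
tcp_rot: [-3.139, -0.004, 2.039]
contact_force: [-5.5, 6.8, 4.2]
grip_width: 0.6
finger_force: 3.8
time: 17.08
tool_pos: [477.6, -50.6, 50.4]
tcp_rot: [-3.137, -0.006, 2.119]
contact_force: [-7.1, 4.7, 2.8]
grip_width: 0.3
finger_force: 3.7
time: 17.32
tool_pos: [480.6, -56.4, 50.3]
tcp_rot: [-3.137, -0.006, 2.158]
contact_force: [-8.3, 3.8, 2.5]
grip_width: 0.5
finger_force: 3.7
```

```bash
python3 -m pendant '{"dp":[[-0.0015,-0.0010,0],[-0.0033,-0.0016,0]],"rotation":[[0,0,-0.01],[0,0,-0.02]]}'
python3 -m pendant '{"dp":[[-0.0015,-0.0002,0],[-0.0033,-0.0004,0]],"rotation":[[0,0,-0.01],[0,0,-0.02]]}'
python3 -m pendant '{"dp":[[-0.0015,-0.0002,0],[-0.0033,-0.0004,0]],"rotation":[[0,0,-0.01],[0,0,-0.02]]}'
```

```text
time: 17.58
tool_pos: [482.2, -59.8, 50.4]
tcp_rot: [-3.139, -0.005, 2.178]
contact_force: [-2.0, 6.8, -0.1]
grip_width: 0.3
finger_force: 3.5
time: 17.82
tool_pos: [483.7, -62.7, 50.3]
tcp_rot: [-3.139, -0.005, 2.198]
contact_force: [-3.1, 6.7, -0.3]
grip_width: 0.1
finger_force: 3.5
time: 18.08
tool_pos: [485.3, -65.6, 50.3]
tcp_rot: [-3.139, -0.005, 2.218]
contact_force: [-3.6, 5.6, -0.4]
grip_width: 0.7
finger_force: 3.5
```

```bash
for i in 1; do :; done; python3 -m pendant '{"dp":[[-0.0015,-0.0002,0],[-0.0033,-0.0004,0]],"rotation":[[0,0,-0.01],[0,0,-0.02]]}'
python3 -m pendant '{"dp":[[-0.0015,-0.0002,0],[-0.0033,-0.0004,0]],"rotation":[[0,0,-0.01],[0,0,-0.02]]}'
python3 -m pendant '{"dp":[[-0.001,-0.0001,0],[-0.002,-0.0002,0]],"rotation":[[0,0,-0.006],[0,0,-0.012]]}'
```

```text
time: 18.32
tool_pos: [487.0, -68.6, 50.3]
tcp_rot: [-3.139, -0.005, 2.238]
contact_force: [-3.6, 5.4, 0.2]
grip_width: 0.4
finger_force: 3.5
time: 18.58
tool_pos: [488.6, -71.4, 50.3]
tcp_rot: [-3.139, -0.005, 2.258]
contact_force: [-4.5, 4.9, -0.1]
grip_width: 0.4
finger_force: 3.5
time: 18.82
tool_pos: [489.6, -73.1, 50.3]
tcp_rot: [-3.139, -0.006, 2.27]
contact_force: [-4.4, 5.1, -0.2]
grip_width: 0.5
finger_force: 3.5
```

```bash
python3 -m pendant '{"dp":[[-0.0015,-0.0002,0],[-0.003,-0.0004,0]],"rotation":[[0,0,-0.01],[0,0,-0.02]]}'
python3 -m pendant '{"dp":[[-0.0015,-0.0002,0],[-0.003,-0.0003,0]],"rotation":[[0,0,-0.01],[0,0,-0.02]]}'
python3 - <<'E'
from h import *
t=cap("top")
cv2.imwrite("pics/m2.png",cv2.resize(t["pixels"][130:190,215:285,::-1],(700,600),interpolation=cv2.INTER_CUBIC))
E
```

```text
time: 19.08
tool_pos: [491.2, -75.6, 50.3]
tcp_rot: [-3.139, -0.006, 2.29]
contact_force: [-4.1, 4.1, -0.2]
grip_width: 0.5
finger_force: 3.4
time: 19.32
tool_pos: [492.8, -78.0, 50.3]
tcp_rot: [-3.139, -0.006, 2.31]
contact_force: [-5.2, 4.8, 1.4]
grip_width: 0.6
finger_force: 4.0
```

View pics/m2.png

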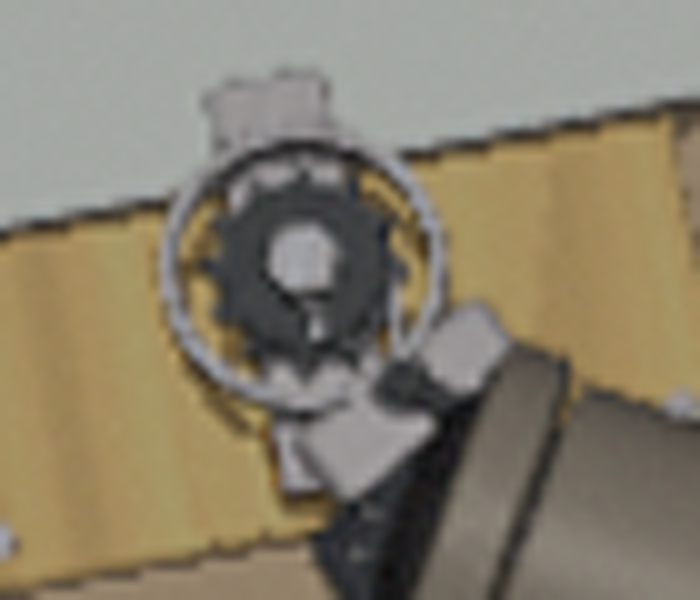

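The rib runs from (303,258) to (317,328), so it is close to the board's -x, and the force is starting to climb. I'll press on to feel the stop.

```bash
python3 -m pendant '{"dp":[[-0.001,-0.0001,0],[-0.002,-0.0002,0]],"rotation":[[0,0,-0.006],[0,0,-0.012]]}'
python3 -m pendant '{"dp":[[-0.001,-0.0001,0],[-0.002,-0.0002,0]],"rotation":[[0,0,-0.006],[0,0,-0.012]]}'
```

```text
time: 19.62
tool_pos: [493.7, -79.5, 50.3]
tcp_rot: [-3.139, -0.007, 2.322]
contact_force: [-5.0, 5.9, 2.0]
grip_width: 0.4
finger_force: 4.4
time: 19.88
tool_pos: [494.6, -80.9, 50.3]
tcp_rot: [-3.139, -0.007, 2.334]
contact_force: [-7.1, 6.6, 2.7]
grip_width: 0.5
finger_force: 4.9
```

```bash
python3 -m pendant '{"dp":[[-0.001,-0.0001,0],[-0.002,-0.0002,0]],"rotation":[[0,0,-0.006],[0,0,-0.012]]}'
python3 -m pendant '{"dp":[[-0.001,-0.0001,0]],"rotation":[[0,0,-0.006]]}'
```

```text
time: 20.12
tool_pos: [495.6, -82.3, 50.3]
tcp_rot: [-3.138, -0.008, 2.346]
contact_force: [-7.8, 8.0, 4.3]
grip_width: 0.4
finger_force: 5.4
time: 20.25
tool_pos: [496.1, -83.0, 50.3]
tcp_rot: [-3.138, -0.008, 2.352]
contact_force: [-8.2, 8.3, 5.1]
grip_width: 0.5
finger_force: 5.6
```

The force has climbed from 7 to 12 N over about 5 mm, so this is the stop. Now I retreat.

```bash
python3 -m pendant '{"dp":[[0.002,0,0],[0.006,0,0],[0.015,0,0],[0.04,0,0],[0.08,-0.02,-0.03],[0.12,-0.05,-0.08],[0.16,-0.08,-0.12],[0.16,-0.08,-0.12]],"rotation":[[0,0,0],[0,0,0],[0,0,0],[0,0,0],[0,0,0],[0,0,0],[0,0,0],[0,0,0]]}'
python3 - <<'E'
from h import *
s=cap("scene");t=cap("top")
A=cv2.resize(s["pixels"][140:200,240:310,::-1],(400,343),interpolation=cv2.INTER_CUBIC);B=cv2.resize(t["pixels"][130:190,220:290,::-1],(400,343),interpolation=cv2.INTER_CUBIC)
cv2.imwrite("pics/end.png",np.hstack([A,B]))
E
```

```text
time: 21.25
tool_pos: [329.3, -27.5, 173.3]
tcp_rot: [3.139, 0.005, 2.352]
contact_force: [0.4, 0.0, 0.5]
grip_width: 0.3
finger_force: 0.0
```

View pics/end.png

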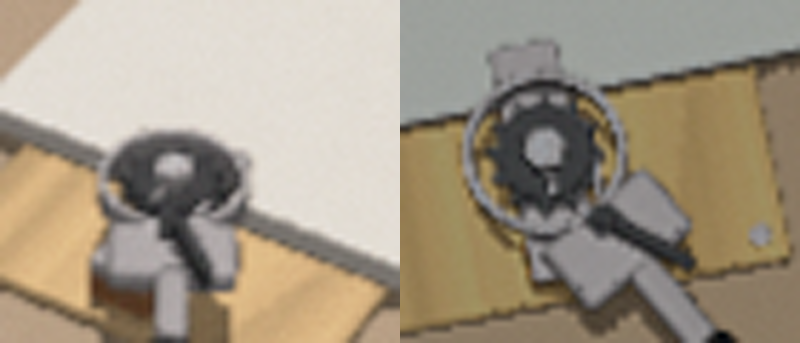

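The lever leans fully to the loosening side, with its tip at about (690,262) in the right half. The rib points from (545,147) to (553,187). One numeric check before handing in.

```bash
python3 - <<'E'
from h import *
t=cap("top")
o=plane(t,[[245.5,156.7]],66)[0,:2]
G=cv2.cvtColor(t["pixels"],cv2.COLOR_RGB2GRAY).astype(np.float32)
for h in(o,np.array([629.6,16])):
  th=np.linspace(2.4,4.2,91);pr=np.array([np.mean([cv2.getRectSubPix(G,(1,1),tuple(map(float,proj(t,[*(h+r*np.array([np.cos(x),np.sin(x)])),67])[0])))[0,0] for r in(14,16,18,20)]) for x in th])
  w=np.clip(pr-np.percentile(pr,75),0,None);w[abs(th-th[w.argmax()])>.4]=0
  print(h,th[pr.argmax()],(w*th).sum()/w.sum(),"target",np.pi+.226)
# board x: strap/board front edge by mask rows
e=plane(t,[[220+15/5.71,130+330/5.71],[220+395/5.71-1,130+260/5.71]],12);b=e[1]-e[0];print(np.arctan2(b[1],b[0])+np.pi/2)
c=plane(t,[[220,130+125/5.71],[289.5,130+55/5.71]],30);b=c[1]-c[0];print("canvas",np.arctan2(b[1],b[0])+np.pi/2)
E
```

```text
[630.92881398  15.78172039] 3.2600000000000002 3.300868719420927 target 3.367592653589793
[629.6  16. ] 3.2800000000000002 3.315971967599708 target 3.367592653589793
0.21779902573800225
canvas 0.21080304769325942
```

```bash
python3 - <<'E'
from h import *
for n in("top","scene"):
  fr=[cap(n) for _ in range(6)];t=fr[0]
  G=np.mean([cv2.cvtColor(f["pixels"],cv2.COLOR_RGB2GRAY) for f in fr],0).astype(np.float32)
  # hex-bolt centre: brightness centroid near the axis
  q=proj(t,[629.8,16,67])[0]; y,x=np.mgrid[0:384,0:512]; m=np.hypot(x-q[0],y-q[1])<4.5
  w=np.clip(G-G[m].mean(),0,None)*m
  # keep only component around the brightest
  _,l=cv2.connectedComponents((w>0).astype(np.uint8)); 
  c=np.array([(w*x).sum(),(w*y).sum()])/w.sum(); h=plane(t,[c],70)[0,:2]
  print(n,q,c,h)
  for hh in(h,np.array([629.8,16])):
    th=np.linspace(2.6,4.0,141);pr=np.array([np.mean([cv2.getRectSubPix(G,(1,1),tuple(map(float,proj(t,[*(hh+r*np.array([np.cos(a),np.sin(a)])),67])[0])))[0,0] for r in(15,17,19)]) for a in th])
    w2=np.clip(pr-(pr.max()+np.median(pr))/2,0,None);w2[abs(th-th[pr.argmax()])>.4]=0;print(th[pr.argmax()].round(3),((w2*th).sum()/w2.sum()).round(3))
E
```

```text
top [245.40925175 157.01086688] [244.77982614 155.46827332] [633.69817269  17.92188926]
3.38 3.391
3.28 3.296
scene [269.26635783 170.9547232 ] [269.86506689 168.54638048] [637.11576186  20.2539565 ]
3.53 3.51
3.39 3.393
```

The rib angle comes out at 3.30–3.39 rad across the two views, against a target of about 3.36. That agrees with the stop I felt, so I'm handing in.

```bash
python3 -c "
from plant import workorder
print(workorder.close_job())"
```

```text
the job is handed in; nothing more can be done
None
```

I flipped the lever fully to its loosening side and swung the handle counter-clockwise until the force climbed to about 12 N at the bolt's open stop. I then backed the arm clear and handed the job in; no verdict came back.

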